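# Lock the canister lids with tired springs

## Task

Two of the four canisters have a lid button with a tired spring that clicks right down under a light push; the other two resist. Try the buttons one by one, and whenever you have clicked a tired one, slide that lid's lock fully home straight away, before you try the next. Leave the two sound lids unlocked, be gentle with the lids, and leave the other things on the desk alone.

Things in the scene. Friction and masses are not known exactly. Their poses are not given: they have to be found in the camera images.
- caddy: Grey plastic caddy, 116 (x) by 436 (y) by 55 mm high, fixed to the desk, four wells in a row along its y, 106 mm apart. Origin: centre of its underside; z up. In each well stands a canister, held firmly, square with the caddy; they look alike. Two have tired button springs, two sound ones; which stand where changes. Over 20 N from the robot on anything cracks a lid: the stops are hard.
- place_1 (a point): Centre of the lid's flat top in well 1 (1 at the caddy's +y end, 4 at its -y end), exact in x and y, but the canisters stand unevenly: the true lid top is up to 4 mm above or below this point, which is 120 mm above the caddy's underside. Axes as the caddy's. Canister: frosted plastic, 92 mm square; white lid, 96 mm square, 14 mm thick, with a press button and a slide lock on top.
- place_2 (a point): Centre of the lid's flat top in well 2 (1 at the caddy's +y end, 4 at its -y end), exact in x and y, but the canisters stand unevenly: the true lid top is up to 4 mm above or below this point, which is 120 mm above the caddy's underside. Axes as the caddy's. Canister: frosted plastic, 92 mm square; white lid, 96 mm square, 14 mm thick, with a press button and a slide lock on top.
- place_3 (a point): Centre of the lid's flat top in well 3 (1 at the caddy's +y end, 4 at its -y end), exact in x and y, but the canisters stand unevenly: the true lid top is up to 4 mm above or below this point, which is 120 mm above the caddy's underside. Axes as the caddy's. Canister: frosted plastic, 92 mm square; white lid, 96 mm square, 14 mm thick, with a press button and a slide lock on top.
- place_4 (a point): Centre of the lid's flat top in well 4 (1 at the caddy's +y end, 4 at its -y end), exact in x and y, but the canisters stand unevenly: the true lid top is up to 4 mm above or below this point, which is 120 mm above the caddy's underside. Axes as the caddy's. Canister: frosted plastic, 92 mm square; white lid, 96 mm square, 14 mm thick, with a press button and a slide lock on top.
- button_k (a joint): Press depth of canister K's button, 0 up to 0.007 m (clicks at the bottom); springs back. In which well K stands is not told. Each button: grey, round, radius 17 mm, at x -20, y 0 mm from the lid's centre (caddy's axes), its top 14 mm above the lid when up, 7 mm when down. Tired: gives at about 2 N, bottom at 3.5 N. Sound: gives at 5 to 5.5 N, bottom at over 10 N.
- lock_k (a joint): Slide lock of canister K, 0 to 0.002 m at the start (open), 0.014 m locked; stays where left, drag 2 N. Each lock: grey upright tab on the lid, 20 mm in x, 12 mm in y, top 14 mm above the lid, centre at x +26 mm from the lid's centre (caddy's axes), y -7 mm open, +7 mm locked (slides to +y). Past its locked end a fixed keeper 6 mm high spans y +20 to +28 mm.
- button_m (a joint): Press depth of canister M's button, 0 up to 0.007 m (clicks at the bottom); springs back. In which well M stands is not told. Each button: grey, round, radius 17 mm, at x -20, y 0 mm from the lid's centre (caddy's axes), its top 14 mm above the lid when up, 7 mm when down. Tired: gives at about 2 N, bottom at 3.5 N. Sound: gives at 5 to 5.5 N, bottom at over 10 N.
- lock_m (a joint): Slide lock of canister M, 0 to 0.002 m at the start (open), 0.014 m locked; stays where left, drag 2 N. Each lock: grey upright tab on the lid, 20 mm in x, 12 mm in y, top 14 mm above the lid, centre at x +26 mm from the lid's centre (caddy's axes), y -7 mm open, +7 mm locked (slides to +y). Past its locked end a fixed keeper 6 mm high spans y +20 to +28 mm.
- button_p (a joint): Press depth of canister P's button, 0 up to 0.007 m (clicks at the bottom); springs back. In which well P stands is not told. Each button: grey, round, radius 17 mm, at x -20, y 0 mm from the lid's centre (caddy's axes), its top 14 mm above the lid when up, 7 mm when down. Tired: gives at about 2 N, bottom at 3.5 N. Sound: gives at 5 to 5.5 N, bottom at over 10 N.
- lock_p (a joint): Slide lock of canister P, 0 to 0.002 m at the start (open), 0.014 m locked; stays where left, drag 2 N. Each lock: grey upright tab on the lid, 20 mm in x, 12 mm in y, top 14 mm above the lid, centre at x +26 mm from the lid's centre (caddy's axes), y -7 mm open, +7 mm locked (slides to +y). Past its locked end a fixed keeper 6 mm high spans y +20 to +28 mm.
- button_t (a joint): Press depth of canister T's button, 0 up to 0.007 m (clicks at the bottom); springs back. In which well T stands is not told. Each button: grey, round, radius 17 mm, at x -20, y 0 mm from the lid's centre (caddy's axes), its top 14 mm above the lid when up, 7 mm when down. Tired: gives at about 2 N, bottom at 3.5 N. Sound: gives at 5 to 5.5 N, bottom at over 10 N.
- lock_t (a joint): Slide lock of canister T, 0 to 0.002 m at the start (open), 0.014 m locked; stays where left, drag 2 N. Each lock: grey upright tab on the lid, 20 mm in x, 12 mm in y, top 14 mm above the lid, centre at x +26 mm from the lid's centre (caddy's axes), y -7 mm open, +7 mm locked (slides to +y). Past its locked end a fixed keeper 6 mm high spans y +20 to +28 mm.
- knife: Loose paring knife lying on the cutting board beyond the caddy, 200 mm long, 18 mm wide, 16 mm high, blade along its +x; origin at its underside near the middle. A bystander.
- chestnut: Loose chestnut, 32 mm wide, 25 mm high, on the cutting board; origin at its underside. A bystander.
- jar_lid: Loose brass-coloured jar lid, white inside, rim up, 72 mm across, 14 mm high, on the desk to the robot's right; origin at the centre of its underside. A bystander.
- bowl: Loose white bowl, 120 mm across, 50 mm high, on the desk to the robot's left; origin at the centre of its underside. A bystander.

How it is judged:
On the way, in this order (a step that is already met when the one before it is completed fails the run):
1. a tired button is pressed down to its click, all four locks still open (value of joint any of button_k, button_p above 0.0055 m and value of joint each of lock_k, lock_m, lock_p, lock_t below 0.003 m), for 0.05 s.
2. the lock of a tired lid is slid home, the other tired lid's lock still open (((value of joint lock_k above 0.011 m and value of joint lock_p below 0.003 m) or (value of joint lock_p above 0.011 m and value of joint lock_k below 0.003 m))), for 0.1 s.
3. with one tired lid locked, the other tired button is pressed down to its click, its lock still open (((value of joint lock_k above 0.011 m and value of joint lock_p below 0.003 m and value of joint button_p above 0.0055 m) or (value of joint lock_p above 0.011 m and value of joint lock_k below 0.003 m and value of joint button_k above 0.0055 m))), for 0.05 s.
At the end, for the whole second after the job is handed in: The locks of both tired lids are slid home (more than 11 of 14 mm), the locks of both sound lids are still open (less than 3 mm), all four buttons are up (within 2 mm), and the robot is clear (value of joint each of lock_k, lock_p above 0.011 m and value of joint each of lock_m, lock_t below 0.003 m and value of joint each of button_k, button_m, button_p, button_t below 0.002 m); the robot touches nothing.
It fails at once if the robot presses anything with more than 20 N (contact force between any of the fingers, the arm and anything else above 20 N).
It fails at once if the knife is moved more than 30 mm (distance of knife from where it was at the start of the episode above 0.03 m).
It fails at once if the chestnut is moved more than 30 mm (distance of chestnut from where it was at the start of the episode above 0.03 m).
It fails at once if the jar lid is moved more than 30 mm (distance of jar_lid from where it was at the start of the episode above 0.03 m).
It fails at once if the bowl is moved more than 30 mm (distance of bowl from where it was at the start of the episode above 0.03 m).
It also fails if it takes over 58 s, if anything falls off the work surface, if the arm or the gripper's body presses on something with over 40 N, if the wrist force passes 120 N, or if a joint passes its speed limit or range.

## Robot

A 7-joint arm with a two-finger parallel gripper is mounted at the origin on the work surface. World frame = base frame: x ahead of the robot, y to its left, z up, the work surface at z = 0. Lengths are in m, angles in rad, forces in N, time in s.
With the tool pointing down it reaches from about 0.4 to 0.85 m from the base axis. Payload 4.5 kg.
Tool frame: the origin (TCP) lies midway between the tips of the shut fingers; the grasp point (between the pads) lies env.tcp_to_grasp behind it (env.tcp_to_grasp is the distance from the TCP to the grasp point, in m); z points along the fingers, y is the line along which they close (so a half turn about z gives the same grasp; the last joint's range is limited). The gripper opens to 88 mm and grips with 3 to 60 N. Pads are 18 mm wide; open, the fingers measure 123 mm over their backs; the gripper's body (75 mm by 187 mm) begins 45 mm behind the grasp point.
Start: joints at [1.273, 0.689, -0.195, 1.565, 0.157, 0.902, -0.215], TCP at [0.204, -0.591, 0.239] pointing down, gripper open.
Joint ranges: [-3.01, 3.01], [-0.46, 2.08], [-1.47, 1.51], [0.13, 2.56], [-1, 4.14], [0.04, 2.09], [-2.66, 2.66]. Speed limits (rad/s): [2.57, 2.57, 3.14, 3.14, 3.14, 3.14, 3.14].

## Interface

Orientations are given as a 3x3 rotation matrix whose columns are the frame's x, y, z axes.
In Python, from cell import env, imaging gives the robot as it stands.
- The arm moves only by the tool servo_tool, never from a script. Its argument "steps" is a list of rows, each a list of 7 numbers: the shift along the tool's x, y, z in mm, then the turn, a rotation vector about the tool's x, y, z in rad, then the opening, from 0 (shut) to 1 (fully open). A call has exactly 10 rows; each row shifts and turns the commanded pose from where the row before left it, along the tool's axes as they then stand; what a row does not reach is not made up. A row lasts 1/8 s, in which the tool goes at most 62.5 mm and 10.7 degrees, less where a joint would pass 70% of its speed; a pose out of reach is approached as far as the arm can. A call with a gripper value outside its range is refused whole. The fingers move at their own pace and stop on an object; the grip force is fixed at half the most. Time passes only in rows, so rows that do not move let the fingers close, or fill a call up. It gives the time, the measured TCP pose, the force, the opening and the grip force at its end, in the units of the state.
- env.get_state(): the state, without advancing time (a new reading comes with each control period).
- imaging.grab_frame(name): name is "scene" or "top" or "wrist"; returns the picture (420x560x3 uint8, red, green, blue); there is no depth.
- imaging.camera_info(name): a dict with "K" (3x3 intrinsics, pixels), "extrinsics" (4x4, takes a point from camera to world coordinates); the wrist camera has in their place "tool_from_camera" (4x4, takes a point from camera to tool coordinates, whose origin is the TCP and whose axes are the flange's). Camera axes: x right, y down, z forward; pixel columns grow to the right and rows downward; lengths in m; the calibration is good to about 2 mm. A picture is of the moment at which its call begins: read the wrist's pose just before it. camera_info takes no time and is no camera call.
- env.sign_off(): hands the job in; it is judged then, once.
The state is a dict: "time": time; "joint_pos": joint angles; "joint_vel": joint speeds; "tau": joint torques, N m; "ee_pos": TCP position; "ee_rot": TCP orientation; "ft_force": force on the tool from outside, world axes, zero at the start; "moment": the same for the moment, N m; "grip_width": opening from 0.0 (shut) to 1.0 (fully open); "finger_force": force on a finger pad.
Only numpy, scipy, OpenCV 4.12 (cv2) and the standard library are available. Lean on these libraries where they do the work, as an engineer would, in place of code of your own. Each camera call takes 0.05 s, during which the arm holds its last target. There are 200 camera calls.

## Working session

There is one attempt and no reset: what is moved stays moved. The work goes in short steps, Python scripts to look and compute and a tool call to move; the robot and the scene stay as the last step left them, time stands still between calls to the robot, and variables do not carry over. Pictures are saved under pics/ and viewed, at most 10 in all, crops included, and the job is handed in when it is done.

Besides the shell and the picture viewer there is one more tool, called after "Call:" in YAML: its name, and indented under it one key for each argument. servo_tool: Moves the arm, as the interface text tells. Its arguments: {"type":"object","properties":{"steps":{"type":"array"}},"required":["steps"]}

```bash
mkdir -p pics; ls
python3 - <<'E'
from cell import env, imaging
import cv2, numpy as np
np.set_printoptions(precision=4,suppress=True)
s=env.get_state()
print(s['time'],s['ee_pos'],s['ee_rot'],s['ft_force'],s['grip_width'],env.tcp_to_grasp)
for n in ("scene","top"):
    cv2.imwrite(f"pics/{n}0.png",imaging.grab_frame(n)[:,:,::-1])
    c=imaging.camera_info(n); print(n,c)
print(imaging.camera_info("wrist"))
E
```

```text
pics
0.0 [ 0.2034 -0.5904  0.2379] [[ 0.9454  0.3258 -0.0007]
 [ 0.3258 -0.9454  0.0016]
 [-0.0001 -0.0018 -1.    ]] [-0.4593  0.0413 -0.6764] 0.9987663891143275 0.0187
scene {'K': array([[474.8091,   0.    , 278.6282],
       [  0.    , 474.8091, 214.2428],
       [  0.    ,   0.    ,   1.    ]]), 'extrinsics': array([[-0.6621,  0.6163, -0.4263,  1.1453],
       [ 0.7494,  0.5478, -0.3719,  0.4673],
       [ 0.0043, -0.5657, -0.8246,  1.1248],
       [ 0.    ,  0.    ,  0.    ,  1.    ]])}
top {'K': array([[389.8534,   0.    , 275.932 ],
       [  0.    , 389.8534, 210.2362],
       [  0.    ,   0.    ,   1.    ]]), 'extrinsics': array([[ 0.0017, -0.9928,  0.1195,  0.4648],
       [-1.    , -0.0016,  0.0009,  0.0034],
       [-0.0007, -0.1195, -0.9928,  1.1823],
       [ 0.    ,  0.    ,  0.    ,  1.    ]])}
{'K': array([[324.7396,   0.    , 290.0047],
       [  0.    , 324.7396, 205.6618],
       [  0.    ,   0.    ,   1.    ]]), 'tool_from_camera': array([[ 0.0004, -0.9576, -0.2882,  0.0743],
       [ 1.    ,  0.0006, -0.0007, -0.    ],
       [ 0.0009, -0.2882,  0.9576, -0.1462],
       [ 0.    ,  0.    ,  0.    ,  1.    ]])}
```

View pics/scene0.png

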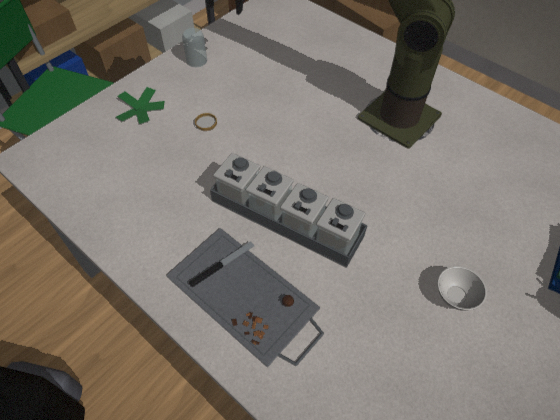

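View pics/top0.png

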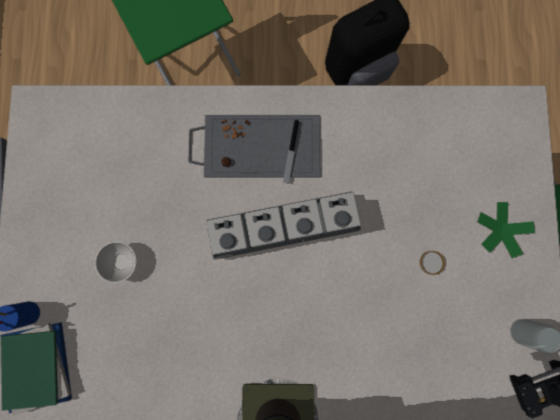

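The top view shows the caddy with buttons near (228,241), (266,233), (304,226) and (342,218), well 1 at the left. The scene view shows them at (344,211), (308,195), (273,178) and (240,163). I'll segment the buttons in both views and triangulate.

```bash
cat > h.py <<'E'
import cv2, numpy as np
from cell import env, imaging
np.set_printoptions(precision=4,suppress=True)
def P(n):
    c=imaging.camera_info(n); return c["K"]@np.linalg.inv(c["extrinsics"])[:3]
def blob(img,p,r=12):
    g=cv2.cvtColor(img,cv2.COLOR_BGR2GRAY); g=cv2.GaussianBlur(g,(3,3),0)
    x,y=p; w=g[y-r:y+r+1,x-r:x+r+1]
    t,b=cv2.threshold(w,0,255,cv2.THRESH_BINARY_INV+cv2.THRESH_OTSU)
    n,l,s,c=cv2.connectedComponentsWithStats(b)
    i=l[r,r]; return c[i]+[x-r,y-r], s[i]
E
python3 - <<'E'
from h import *
T=cv2.imread('pics/top0.png');S=cv2.imread('pics/scene0.png')
a=[(228,241),(266,233),(304,226),(342,218)];b=[(344,211),(308,195),(273,178),(240,163)]
ua=[];ub=[]
for p,q in zip(a,b):
    x,s=blob(T,p);y,t=blob(S,q);ua.append(x);ub.append(y);print(x,s,y,t)
X=cv2.triangulatePoints(P('top'),P('scene'),np.array(ua).T,np.array(ub).T);X=(X[:3]/X[3]).T
print(X,np.diff(X,axis=0),np.linalg.norm(np.diff(X,axis=0),axis=1))
d=X[0]-X[3];print('yaw',np.arctan2(-d[0],d[1]),X.mean(0))
v=[cv2.resize(T[180:270,200:370],None,fx=4,fy=4,interpolation=2),cv2.resize(S[140:230,210:380],None,fx=4,fy=4,interpolation=2)]
cv2.imwrite('pics/c.png',np.vstack(v)[:600] if 0 else cv2.resize(np.vstack(v),None,fx=.83,fy=.83))
E
```

```text
[228.9167 243.4167] [  1   4  24  21 300] [343.8798 211.0901] [  3   5  19  16 233]
[266.3973 233.3929] [  4   5  18  16 224] [307.4744 195.2186] [  3   5  18  15 215]
[305.4533 228.4167] [  1   4  24  21 300] [272.955 177.96 ] [  4   5  17  15 200]
[343.3125 220.6146] [  4   5  21  20 288] [239.8449 163.877 ] [  4   6  17  14 187]
[[ 0.5024  0.1319  0.114 ]
 [ 0.5291  0.0303  0.1192]
 [ 0.5439 -0.0777  0.116 ]
 [ 0.5657 -0.1822  0.1124]] [[ 0.0267 -0.1016  0.0052]
 [ 0.0148 -0.108  -0.0032]
 [ 0.0219 -0.1045 -0.0036]] [0.1052 0.109  0.1069]
yaw 0.19907305139947734 [ 0.5353 -0.0244  0.1154]
```

View pics/c.png

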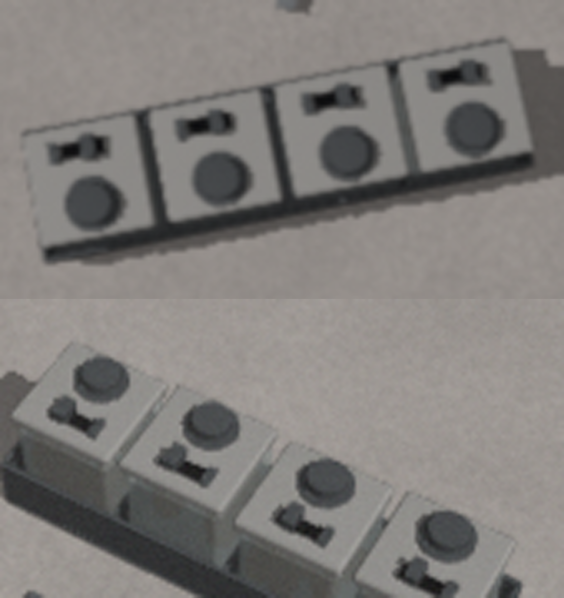

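The crop shows the button discs clearly, with the lock tab at the -y end of each slot and the keeper at the +y end. Some of my blobs merged with the caddy edge, so I'll redo this with the better centres.

Run:
```python
from h import *
from scipy.optimize import least_squares
T=cv2.imread('pics/top0.png');S=cv2.imread('pics/scene0.png')
a=[(228,241),(266,234),(305,226),(343,219)];b=[(344,211),(308,195),(273,178),(240,163)]
def disc(I,p,k):
    r=11;x,y=p;g=cv2.cvtColor(I,cv2.COLOR_BGR2GRAY)[y-r:y+r+1,x-r:x+r+1]
    _,m=cv2.threshold(g,0,255,cv2.THRESH_BINARY_INV+cv2.THRESH_OTSU)
    m=cv2.morphologyEx(cv2.copyMakeBorder(m,5,5,5,5,0),cv2.MORPH_OPEN,cv2.getStructuringElement(2,(k,k)))[5:-5,5:-5]
    n,l,s,c=cv2.connectedComponentsWithStats(m);i=l[r,r];print(s[i]);return c[i]+[x-r,y-r]
ua=np.array([disc(T,p,9) for p in a]);ub=np.array([disc(S,q,7) for q in b]);print(ua,ub)
X=cv2.triangulatePoints(P('top'),P('scene'),ua.T,ub.T);X=(X[:3]/X[3]).T
print(X,np.linalg.norm(np.diff(X,axis=0),axis=1))
proj=lambda n,X:(lambda h:(h[:,:2]/h[:,2:]))(np.c_[X,np.ones(len(X))]@P(n).T)
def but(v):
    c,s=np.cos(v[2]),np.sin(v[2]);R=np.array([[c,-s],[s,c]])
    L=np.array([[-.02,y] for y in(.159,.053,-.053,-.159)])
    return np.c_[L@R.T+v[:2],v[3:7]]
f=lambda v:np.r_[(proj('top',but(v))-ua).ravel(),(proj('scene',but(v))-ub).ravel(),(v[3:]-.130)/.004*.5]
o=least_squares(f,[.55,-.02,.2]+[.13]*4);print(o.x,o.fun);print(but(o.x))
```

```text
[  3   3  18  17 228]
[  3   3  18  16 219]
[  3   3  17  17 222]
[  2   3  18  17 225]
[  2   4  19  16 233]
[  2   4  18  15 213]
[  3   4  17  15 202]
[  3   5  17  15 187]
[[227.9518 240.8684]
 [266.4338 233.411 ]
 [304.7342 225.8378]
 [342.2933 218.6133]] [[343.8541 211.0258]
 [307.4554 195.1972]
 [273.0396 177.9851]
 [239.7861 163.984 ]]
[[ 0.5084  0.1343  0.1231]
 [ 0.529   0.0302  0.1191]
 [ 0.5494 -0.0738  0.1244]
 [ 0.5703 -0.1779  0.1194]] [0.1062 0.1061 0.1063]
[ 0.5594 -0.0174  0.1951  0.1252  0.1222  0.1264  0.1221] [-0.2108 -0.2405 -0.1996 -0.2414 -0.2013 -0.2649  0.1402 -0.3509  0.1333
 -0.2491  0.1123 -0.493  -0.0689 -0.2262  0.185  -0.4472 -0.5994 -0.9741
 -0.4442 -0.9841]
[[ 0.5089  0.1347  0.1252]
 [ 0.5295  0.0307  0.1222]
 [ 0.55   -0.0733  0.1264]
 [ 0.5706 -0.1773  0.1221]]
```

```bash
cat >> h.py <<'E'
YAW=.1951; C=np.array([.5594,-.0174])
def lid(k,x,y,z):
    c,s=np.cos(YAW),np.sin(YAW); y=y+[.159,.053,-.053,-.159][k-1]
    return np.array([C[0]+c*x-s*y,C[1]+s*x+c*y,z])
# wanted tool: x=caddy +y, y=caddy +x, z down
RW=np.array([[-np.sin(YAW),np.cos(YAW),0],[np.cos(YAW),np.sin(YAW),0],[0,0,-1.]])
from scipy.spatial.transform import Rotation as Ro
def go(p,n=1):
    s=env.get_state();R=np.array(s['ee_rot']);q=np.array(s['ee_pos'])
    w=Ro.from_matrix(R.T@RW).as_rotvec();D=(p-q)/n
    print('t',s['time'],'pos',q,'F',s['ft_force'],'rotvec',w)
    for i in range(n):
        Ri=R@Ro.from_rotvec(w*i/n).as_matrix();print(np.round(Ri.T@D*1e3,1),np.round(w/n,4))
E
python3 -c "
from h import *
go(lid(4,-.02,0,.165),10)"
```

```text
t 0.1 pos [ 0.2034 -0.5904  0.238 ] F [-1.037  -1.0875 -0.2077] rotvec [-0.0014 -0.0011 -1.434 ]
[ 48.2 -27.1   7.3] [-0.0001 -0.0001 -0.1434]
[ 51.6 -19.9   7.3] [-0.0001 -0.0001 -0.1434]
[ 53.9 -12.3   7.3] [-0.0001 -0.0001 -0.1434]
[55.1 -4.5  7.3] [-0.0001 -0.0001 -0.1434]
[55.2  3.4  7.3] [-0.0001 -0.0001 -0.1434]
[54.1 11.2  7.3] [-0.0001 -0.0001 -0.1434]
[52.  18.9  7.3] [-0.0001 -0.0001 -0.1434]
[48.7 26.1  7.3] [-0.0001 -0.0001 -0.1434]
[44.5 32.8  7.3] [-0.0001 -0.0001 -0.1434]
[39.4 38.8  7.3] [-0.0001 -0.0001 -0.1434]
```

Call:
servo_tool:
  steps:
    - [48,-27,7,0,0,-0.143,0]
    - [52,-20,7,0,0,-0.143,0]
    - [54,-12,7,0,0,-0.143,0]
    - [55,-4.5,7,0,0,-0.143,0]
    - [55,3.5,7,0,0,-0.143,0]
    - [54,11,7,0,0,-0.143,0]
    - [52,19,7,0,0,-0.143,0]
    - [49,26,7,0,0,-0.143,0]
    - [44.5,33,7,0,0,-0.143,0]
    - [39,39,7,0,0,-0.143,0]

```text
time: 1.35
ee_pos: [0.5732, -0.1777, 0.1682]
ee_rot: [[-0.194, 0.981, -0.001], [0.981, 0.194, -0.0], [-0.0, -0.001, -1.0]]
ft_force: [0.4, -0.9, 0.3]
grip_width: 0.005
finger_force: 0.0
```

```bash
python3 -c "
from h import *
go(lid(4,-.02,0,.145),1)
cv2.imwrite('pics/w4.png',imaging.grab_frame('wrist')[:,:,::-1])"
```

```text
t 1.35 pos [ 0.5732 -0.1777  0.1682] F [ 0.4008 -0.9409  0.3143] rotvec [-0.0007  0.0002  0.0004]
[ 0.9 -2.4 23.2] [-0.0007  0.0002  0.0004]
```

View pics/w4.png

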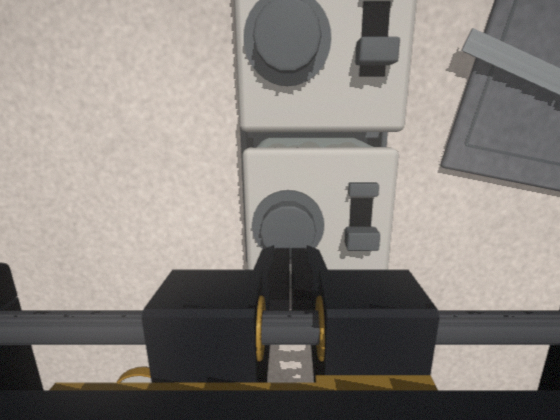

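The wrist view shows the well 4 button at (288,228), in line with the finger column at about 290. Its tab is at (362,240), with the keeper further on at (363,190). Alignment is good, so I'll descend gently.

Call:
servo_tool:
  steps:
    - [0.5,-1.2,8,0,0,0,0]
    - [0.4,-1.2,8,0,0,0,0]
    - [0,0,8,0,0,0,0]
    - [0,0,2,0,0,0,0]
    - [0,0,2,0,0,0,0]
    - [0,0,2,0,0,0,0]
    - [0,0,1,0,0,0,0]
    - [0,0,1,0,0,0,0]
    - [0,0,1,0,0,0,0]
    - [0,0,1,0,0,0,0]

```text
time: 2.65
ee_pos: [0.5699, -0.1785, 0.1347]
ee_rot: [[-0.19, 0.982, 0.0], [0.982, 0.19, -0.0], [-0.0, 0.0, -1.0]]
ft_force: [-0.7, 0.8, -0.1]
grip_width: 0.008
finger_force: 0.0
```

Call:
servo_tool:
  steps:
    - [0,0,0.5,0,0,0,0]
    - [0,0,0.5,0,0,0,0]
    - [0,0,0.5,0,0,0,0]
    - [0,0,0.5,0,0,0,0]
    - [0,0,0.5,0,0,0,0]
    - [0,0,0.5,0,0,0,0]
    - [0,0,0.5,0,0,0,0]
    - [0,0,0.5,0,0,0,0]
    - [0,0,0,0,0,0,0]
    - [0,0,0,0,0,0,0]

```text
time: 3.9
ee_pos: [0.5699, -0.1786, 0.1312]
ee_rot: [[-0.19, 0.982, 0.0], [0.982, 0.19, -0.0], [-0.0, 0.0, -1.0]]
ft_force: [-1.9, 0.8, 5.5]
grip_width: 0.004
finger_force: 3.0
```

```bash
python3 -c "
from h import *
for i in range(4):
    s=env.get_state();print(s['time'],s['ft_force'],s['ee_pos']);imaging.grab_frame('top')"
```

```text
3.9 [-1.8784  0.812   5.5102] [ 0.5699 -0.1786  0.1312]
3.95 [-2.5649  0.2776  5.1483] [ 0.5699 -0.1785  0.1312]
4.0 [-2.7617 -0.5407  5.3496] [ 0.5699 -0.1786  0.1312]
4.05 [-0.771  -0.1678  5.6736] [ 0.5699 -0.1786  0.1312]
```

Call:
servo_tool:
  steps:
    - [0,0,-20,0,0,0,0]
    - [54,0,0,0,0,0.004,0]
    - [53,0,4,0,0,0,0]
    - [0,0,5,0,0,0,0]
    - [0,0,2,0,0,0,0]
    - [0,0,1,0,0,0,0]
    - [0,0,1,0,0,0,0]
    - [0,0,1,0,0,0,0]
    - [0,0,1,0,0,0,0]
    - [0,0,0,0,0,0,0]

```text
time: 5.35
ee_pos: [0.55, -0.0738, 0.1358]
ee_rot: [[-0.186, 0.983, 0.0], [0.983, 0.186, -0.0], [-0.0, 0.0, -1.0]]
ft_force: [0.2, -1.8, 1.7]
grip_width: 0.001
finger_force: 1.2
```

Call:
servo_tool:
  steps:
    - [0,0,0.5,0,0,0,0]
    - [0,0,0.5,0,0,0,0]
    - [0,0,0.5,0,0,0,0]
    - [0,0,0.5,0,0,0,0]
    - [0,0,0.5,0,0,0,0]
    - [0,0,0.5,0,0,0,0]
    - [0,0,0,0,0,0,0]
    - [0,0,0,0,0,0,0]
    - [0,0,0,0,0,0,0]
    - [0,0,0,0,0,0,0]

```text
time: 6.6
ee_pos: [0.5499, -0.0733, 0.1328]
ee_rot: [[-0.186, 0.983, 0.0], [0.983, 0.186, 0.0], [0.0, 0.0, -1.0]]
ft_force: [1.1, -2.0, 2.8]
grip_width: 0.007
finger_force: 1.5
```

```bash
python3 -c "
from h import *
for i in range(3):
    s=env.get_state();print(s['time'],s['ft_force'],s['ee_pos'],s['finger_force']);imaging.grab_frame('top')"
```

```text
6.6 [ 1.1161 -2.0081  2.815 ] [ 0.5499 -0.0733  0.1328] 1.4830216253176332
6.65 [ 0.8322 -2.2291  2.1138] [ 0.5498 -0.0734  0.1328] 1.4832693245261908
6.7 [ 0.1625 -1.8766  3.4864] [ 0.5499 -0.0734  0.1328] 1.4834641618654132
```

Call:
servo_tool:
  steps:
    - [0,0,0.5,0,0,0,0]
    - [0,0,0.5,0,0,0,0]
    - [0,0,0.5,0,0,0,0]
    - [0,0,0.3,0,0,0,0]
    - [0,0,0.2,0,0,0,0]
    - [0,0,0.1,0,0,0,0]
    - [0,0,0.1,0,0,0,0]
    - [0,0,0.1,0,0,0,0]
    - [0,0,0,0,0,0,0]
    - [0,0,0,0,0,0,0]

```text
time: 8.0
ee_pos: [0.5499, -0.0734, 0.1311]
ee_rot: [[-0.186, 0.983, 0.001], [0.983, 0.186, -0.0], [-0.0, 0.001, -1.0]]
ft_force: [-0.8, -2.0, 9.4]
grip_width: 0.006
finger_force: 4.6
```

Call:
servo_tool:
  steps:
    - [0,0,-20,0,0,-0.009,0]
    - [-14,23,0,0,0,0,0]
    - [-13,23,0,0,0,0,0]
    - [0,0,8,0,0,0,0]
    - [0,0,6,0,0,0,0]
    - [0,0,4,0,0,0,0]
    - [0,0,2,0,0,0,0]
    - [0,0,1,0,0,0,0]
    - [0,0,0,0,0,0,0]
    - [0,0,0,0,0,0,0]

```text
time: 9.25
ee_pos: [0.6002, -0.091, 0.1296]
ee_rot: [[-0.195, 0.981, 0.0], [0.981, 0.195, -0.0], [-0.0, 0.0, -1.0]]
ft_force: [0.2, -0.7, -0.2]
grip_width: 0.002
finger_force: 0.0
```

```bash
python3 -c "
from h import *
go(lid(3,.026,-.027,.129),1)
cv2.imwrite('pics/w3.png',imaging.grab_frame('wrist')[:,:,::-1])"
```

```text
t 9.25 pos [ 0.6002 -0.091   0.1296] F [ 0.2098 -0.7025 -0.2088] rotvec [0.0004 0.0001 0.0009]
[0.1 0.2 0.6] [0.0004 0.0001 0.0009]
```

View pics/w3.png

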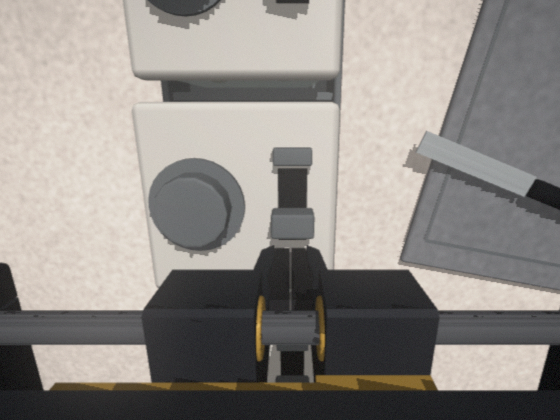

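The finger tip at (291,250) sits right behind the tab at (292,223), and the button has sprung back up. Next I'll push towards +y.

Call:
servo_tool:
  steps:
    - [3,0,0,0,0,0,0]
    - [3,0,0,0,0,0,0]
    - [2,0,0,0,0,0,0]
    - [2,0,0,0,0,0,0]
    - [2,0,0,0,0,0,0]
    - [2,0,0,0,0,0,0]
    - [1,0,0,0,0,0,0]
    - [1,0,0,0,0,0,0]
    - [0.5,0,0,0,0,0,0]
    - [0.5,0,0,0,0,0,0]

```text
time: 10.55
ee_pos: [0.5968, -0.0743, 0.1294]
ee_rot: [[-0.195, 0.981, 0.0], [0.981, 0.195, -0.0], [-0.0, 0.0, -1.0]]
ft_force: [0.1, -1.9, 1.0]
grip_width: 0.002
finger_force: 1.0
```

Call:
servo_tool:
  steps:
    - [0.3,0,0,0,0,0,0]
    - [0.3,0,0,0,0,0,0]
    - [0.3,0,0,0,0,0,0]
    - [0.3,0,0,0,0,0,0]
    - [0.3,0,0,0,0,0,0]
    - [0.3,0,0,0,0,0,0]
    - [0.2,0,0,0,0,0,0]
    - [0,0,0,0,0,0,0]
    - [0,0,0,0,0,0,0]
    - [0,0,0,0,0,0,0]

```text
time: 11.8
ee_pos: [0.5964, -0.0723, 0.1294]
ee_rot: [[-0.195, 0.981, 0.0], [0.981, 0.195, -0.0], [-0.0, 0.0, -1.0]]
ft_force: [0.9, -2.0, 1.0]
grip_width: 0.003
finger_force: 0.9
```

```bash
python3 -c "
from h import *
go(lid(3,.026,-.008,.129),1)
f=imaging.grab_frame('wrist')[:,:,::-1]
cv2.imwrite('pics/w3b.png',f[80:300,120:400])"
```

```text
t 11.8 pos [ 0.5964 -0.0723  0.1294] F [ 0.8953 -1.9884  0.9506] rotvec [0.     0.     0.0009]
[0.  0.3 0.4] [0.     0.     0.0009]
```

View pics/w3b.png

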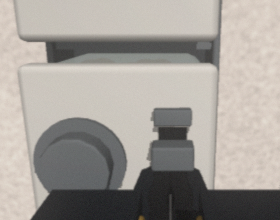

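```bash
python3 -c "
from h import *
s=env.get_state();c=imaging.camera_info('wrist')
T=np.eye(4);T[:3,:3]=s['ee_rot'];T[:3,3]=s['ee_pos']
M=np.linalg.inv(T@c['tool_from_camera'])[:3]
def pr(y,z,x=.026):
    h=c['K']@(M@np.r_[lid(3,x,y,z),1]);return h[:2]/h[2]-[120,80]
print('keeper far/near',pr(.028,.130),pr(.020,.130),pr(.02,.124))
for q in(8,10,12,14):print(q,pr((-7+q+6)/1e3,.138),pr((-7+q-6)/1e3,.138))"
```

```text
keeper far/near [170.9695 114.5867] [170.9327 131.0377] [170.9019 127.3137]
8 [170.916  163.3517] [170.8618 187.0033]
10 [170.9253 159.303 ] [170.8707 183.1359]
12 [170.9346 155.2227] [170.8796 179.2392]
14 [170.944  151.1106] [170.8886 175.3128]
```

Call:
servo_tool:
  steps:
    - [0.3,0,0,0,0,0,0]
    - [0.3,0,0,0,0,0,0]
    - [0.3,0,0,0,0,0,0]
    - [0.3,0,0,0,0,0,0]
    - [0.3,0,0,0,0,0,0]
    - [0,0,0,0,0,0,0]
    - [0,0,0,0,0,0,0]
    - [0,0,0,0,0,0,0]
    - [0,0,0,0,0,0,0]
    - [0,0,0,0,0,0,0]

```text
time: 13.1
ee_pos: [0.5963, -0.0714, 0.1295]
ee_rot: [[-0.194, 0.981, 0.0], [0.981, 0.194, -0.001], [-0.001, 0.0, -1.0]]
ft_force: [1.9, -5.1, 1.5]
grip_width: 0.004
finger_force: 2.6
```

Call:
servo_tool:
  steps:
    - [-3,0,0,0,0,0,0]
    - [0,0,-25,0,0,0,0]
    - [40,-15,0,0,0,0,0]
    - [40,-15,0,0,0,0,0]
    - [36,-16,6,0,0,0,0]
    - [0,0,6,0,0,0,0]
    - [0,0,2,0,0,0,0]
    - [0,0,2,0,0,0,0]
    - [0,0,1,0,0,0,0]
    - [0,0,1,0,0,0,0]

```text
time: 14.35
ee_pos: [0.5293, 0.0305, 0.1364]
ee_rot: [[-0.194, 0.981, 0.0], [0.981, 0.194, -0.0], [-0.0, 0.0, -1.0]]
ft_force: [-0.4, -0.6, 0.5]
grip_width: -0.002
finger_force: 0.0
```

```bash
python3 -c "
from h import *
go(lid(2,-.02,0,.133),1)"
```

```text
t 14.35 pos [0.5293 0.0305 0.1364] F [-0.3662 -0.5627  0.4717] rotvec [ 0.0002  0.0001 -0.0002]
[0.2 0.3 3.4] [ 0.0002  0.0001 -0.0002]
```

Call:
servo_tool:
  steps:
    - [0,0,0.5,0,0,0,0]
    - [0,0,0.5,0,0,0,0]
    - [0,0,0.5,0,0,0,0]
    - [0,0,0.5,0,0,0,0]
    - [0,0,0.5,0,0,0,0]
    - [0,0,0.5,0,0,0,0]
    - [0,0,0.5,0,0,0,0]
    - [0,0,0.5,0,0,0,0]
    - [0,0,0,0,0,0,0]
    - [0,0,0,0,0,0,0]

```text
time: 15.6
ee_pos: [0.529, 0.031, 0.1326]
ee_rot: [[-0.195, 0.981, 0.0], [0.981, 0.195, -0.0], [-0.0, 0.0, -1.0]]
ft_force: [-1.4, -0.4, 5.1]
grip_width: 0.005
finger_force: 2.3
```

Call:
servo_tool:
  steps:
    - [0,0,-20,0,0,0,0]
    - [53,0,0,0,0,0,0]
    - [53,0,4,0,0,0,0]
    - [0,0,5,0,0,0,0]
    - [0,0,2,0,0,0,0]
    - [0,0,1,0,0,0,0]
    - [0,0,1,0,0,0,0]
    - [0,0,1,0,0,0,0]
    - [0,0,0.5,0,0,0,0]
    - [0,0,0,0,0,0,0]

```text
time: 16.85
ee_pos: [0.5084, 0.1349, 0.1379]
ee_rot: [[-0.195, 0.981, 0.0], [0.981, 0.195, -0.0], [-0.0, 0.0, -1.0]]
ft_force: [-0.9, 0.3, -0.1]
grip_width: 0.002
finger_force: 0.0
```

Call:
servo_tool:
  steps:
    - [0,0,0.5,0,0,0,0]
    - [0,0,0.5,0,0,0,0]
    - [0,0,0.5,0,0,0,0]
    - [0,0,0.5,0,0,0,0]
    - [0,0,0.5,0,0,0,0]
    - [0,0,0.5,0,0,0,0]
    - [0,0,0,0,0,0,0]
    - [0,0,0,0,0,0,0]
    - [0,0,0,0,0,0,0]
    - [0,0,0,0,0,0,0]

```text
time: 18.1
ee_pos: [0.5083, 0.135, 0.1349]
ee_rot: [[-0.195, 0.981, 0.0], [0.981, 0.195, -0.0], [-0.0, -0.0, -1.0]]
ft_force: [0.0, -1.1, 2.0]
grip_width: 0.01
finger_force: 0.9
```

Call:
servo_tool:
  steps:
    - [0,0,0.5,0,0,0,0]
    - [0,0,0.5,0,0,0,0]
    - [0,0,0.5,0,0,0,0]
    - [0,0,0.5,0,0,0,0]
    - [0,0,0.5,0,0,0,0]
    - [0,0,0.5,0,0,0,0]
    - [0,0,0.5,0,0,0,0]
    - [0,0,0.5,0,0,0,0]
    - [0,0,0,0,0,0,0]
    - [0,0,0,0,0,0,0]

```text
time: 19.35
ee_pos: [0.5084, 0.135, 0.1309]
ee_rot: [[-0.195, 0.981, 0.0], [0.981, 0.195, -0.0], [-0.0, 0.0, -1.0]]
ft_force: [-1.4, 0.1, 3.1]
grip_width: 0.008
finger_force: 1.3
```

Call:
servo_tool:
  steps:
    - [0,0,0.3,0,0,0,0]
    - [0,0,0.3,0,0,0,0]
    - [0,0,0.3,0,0,0,0]
    - [0,0,0.3,0,0,0,0]
    - [0,0,0.2,0,0,0,0]
    - [0,0,0.2,0,0,0,0]
    - [0,0,0.2,0,0,0,0]
    - [0,0,0.2,0,0,0,0]
    - [0,0,0,0,0,0,0]
    - [0,0,0,0,0,0,0]

```text
time: 20.6
ee_pos: [0.5084, 0.135, 0.1291]
ee_rot: [[-0.195, 0.981, 0.0], [0.981, 0.195, -0.0], [-0.0, 0.0, -1.0]]
ft_force: [-1.4, -0.1, 4.8]
grip_width: 0.006
finger_force: 2.6
```

Call:
servo_tool:
  steps:
    - [0,0,0.2,0,0,0,0]
    - [0,0,0.2,0,0,0,0]
    - [0,0,0,0,0,0,0]
    - [0,0,0,0,0,0,0]
    - [0,0,0,0,0,0,0]
    - [0,0,0,0,0,0,0]
    - [0,0,0,0,0,0,0]
    - [0,0,0,0,0,0,0]
    - [0,0,0,0,0,0,0]
    - [0,0,0,0,0,0,0]

```text
time: 21.85
ee_pos: [0.5084, 0.135, 0.1291]
ee_rot: [[-0.195, 0.981, 0.0], [0.981, 0.195, -0.0], [-0.0, 0.0, -1.0]]
ft_force: [-1.5, -1.1, 9.3]
grip_width: 0.006
finger_force: 4.3
```

The button is on its hard stop, so it clicked. Now the lock on well 1.

Call:
servo_tool:
  steps:
    - [0,0,-20,0,0,0,0]
    - [-14,23,0,0,0,0,0]
    - [-13,23,0,0,0,0,0]
    - [0,0,8,0,0,0,0]
    - [0,0,6,0,0,0,0]
    - [0,0,4,0,0,0,0]
    - [0,0,2,0,0,0,0]
    - [0,0,1,0,0,0,0]
    - [0,0,0,0,0,0,0]
    - [0,0,0,0,0,0,0]

```text
time: 23.1
ee_pos: [0.5588, 0.1175, 0.1277]
ee_rot: [[-0.195, 0.981, 0.0], [0.981, 0.195, 0.0], [-0.0, 0.0, -1.0]]
ft_force: [-0.3, 0.5, -0.2]
grip_width: 0.01
finger_force: 0.0
```

```bash
python3 -c "
from h import *
go(lid(1,.026,-.0055,.127),1)"
```

```text
t 23.1 pos [0.5588 0.1175 0.1277] F [-0.2731  0.5006 -0.2364] rotvec [0.0004 0.0001 0.0009]
[21.   0.4  0.7] [0.0004 0.0001 0.0009]
```

Call:
servo_tool:
  steps:
    - [3,0,0,0,0,0,0]
    - [3,0,0,0,0,0,0]
    - [2,0,0,0,0,0,0]
    - [2,0,0,0,0,0,0]
    - [2,0,0,0,0,0,0]
    - [2,0,0,0,0,0,0]
    - [2,0,0,0,0,0,0]
    - [1,0,0,0,0,0,0]
    - [0.5,0,0,0,0,0,0]
    - [0.5,0,0,0,0,0,0]

```text
time: 24.35
ee_pos: [0.5552, 0.1351, 0.1275]
ee_rot: [[-0.195, 0.981, 0.0], [0.981, 0.195, -0.0], [-0.0, 0.0, -1.0]]
ft_force: [-0.4, -1.5, 1.1]
grip_width: 0.007
finger_force: 1.0
```

Call:
servo_tool:
  steps:
    - [0.3,0,0,0,0,0,0]
    - [0.3,0,0,0,0,0,0]
    - [0.3,0,0,0,0,0,0]
    - [0.3,0,0,0,0,0,0]
    - [0.3,0,0,0,0,0,0]
    - [0.2,0,0,0,0,0,0]
    - [0.2,0,0,0,0,0,0]
    - [0,0,0,0,0,0,0]
    - [0,0,0,0,0,0,0]
    - [0,0,0,0,0,0,0]

```text
time: 25.6
ee_pos: [0.555, 0.1365, 0.1275]
ee_rot: [[-0.194, 0.981, 0.0], [0.981, 0.194, -0.001], [-0.001, -0.0, -1.0]]
ft_force: [1.2, -3.9, 1.9]
grip_width: 0.006
finger_force: 2.3
```

The force rose at the end of travel, so that lock is home as well. I'll back off, lift clear and take a last look.

Call:
servo_tool:
  steps:
    - [-3,0,0,0,0,0,0]
    - [-2,0,0,0,0,0,0]
    - [0,0,-25,0,0,0,0]
    - [0,0,-50,0,0,0,0]
    - [-40,-40,-20,0,0,0,0]
    - [-40,-40,0,0,0,0,0]
    - [-20,-50,0,0,0,0,0]
    - [0,-30,0,0,0,0,0]
    - [0,0,0,0,0,0,0]
    - [0,0,0,0,0,0,0]

```text
time: 26.85
ee_pos: [0.4199, 0.0039, 0.2228]
ee_rot: [[-0.196, 0.981, 0.002], [0.981, 0.196, 0.001], [0.001, 0.002, -1.0]]
ft_force: [-1.0, -0.1, 0.0]
grip_width: 0.005
finger_force: 0.0
```

```bash
python3 -c "
from h import *
f=imaging.grab_frame('scene')[:,:,::-1]
cv2.imwrite('pics/end.png',cv2.resize(f[140:270,200:380],None,fx=4,fy=4,interpolation=2))"
```

```text
(no output)
```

View pics/end.png

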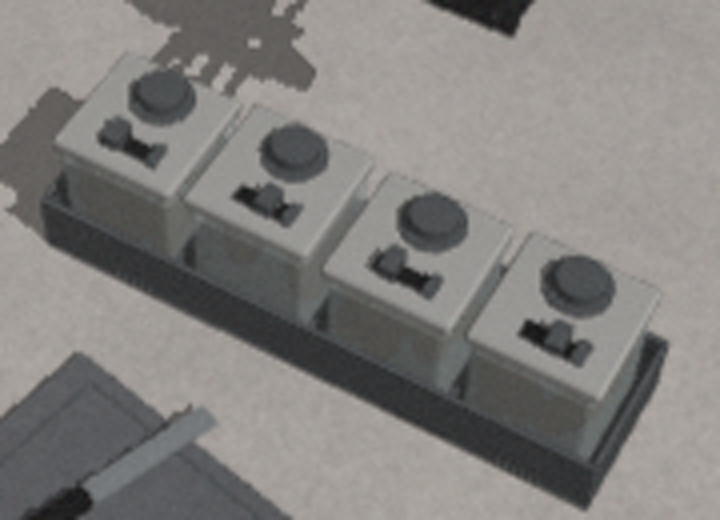

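The final view shows the tabs of well 3 (270,198) and well 1 (560,335) slid towards their keepers. The tabs of wells 4 (115,130) and 2 (388,262) are still open, all four buttons are up, and the robot is clear.

```bash
python3 -c "
from cell import env
print(env.sign_off())"
```

```text
the job is handed in; nothing more can be done
None
```

The job is handed in: the tired lids were in wells 3 and 1, each clicked and then locked before the next was tried, and the sound lids in wells 2 and 4 are still unlocked; the hand-in reported no verdict.

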